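# Hold the slicing tweezers at the marked cut width over the board

### The job

Take the sprung steel gauge tweezers off their wooden rest by the two black grip posts, carry them level over the red chopping board, and squeeze until the blue pointer stands at the red mark on the white gauge bar, so that the tips show the cut width. Keep both tips over the board a few centimetres above it (under 10 cm), touching nothing, and hold that gap steady: the program finishes with the gripper still holding the squeezed tweezers there. Do not push the red mark, and leave the board, salt shaker, jars and garlic where they are.

Things in the scene. Friction and masses are not known exactly. Their poses are not given: they have to be found in the camera images.
- tweezers: Sprung steel gauge tweezers, 183 mm long, 0.1 kg, lying on the rest, legs side by side. Origin: midway between the grip posts when open, on the legs' underside; x to the tips, y to the fixed leg, z up. Legs 4 mm thick, 14 mm high, meet at a pivot at x = -80 mm; tips at x = +80; heel block 18 mm wide, to x = -103. Fixed leg, heel and gauge bar are one body; the other leg is joint free_leg.
- grip (a point): Grasp point, fixed on the tweezers at [0, 0, 11] mm, near the centre of mass. At its x an upright black rubber grip post, 12 mm in diameter, 22 mm high (from the legs' underside up), stands outside each leg: grasp across both posts from above, along tweezers y. Width over the posts: 47 mm open, less 80 mm per rad of free_leg.
- free_leg (a joint): Closing angle of the free leg (-y side), rad: 0 = open (spring rest; tip centres 54 mm apart), 0.30 = shut. Per rad: 160 mm at the tips, 130 mm at the pointer, 80 mm at the grip posts. The spring presses the posts apart with about 5 N when open to 12 N when shut and reopens them when released; squeezing 2 to 4 mm carries the tweezers safely.
- pointer (a point): Point of the blue pointer, carried by the free leg above the white gauge bar, 23 mm above the legs' underside; top of the pointer at 25 mm. Moves along tweezers +y as the legs are squeezed, from y = -22 mm (open). The bar (10 x 68 mm along y, 5 mm graduations, top at 19 mm) crosses above the legs at x = +50 mm, fixed to the fixed leg.
- gauge_mark: Origin: middle of the red mark, a stiff rider 5 mm wide on the gauge bar at tweezers x = +50 mm, 22 mm above the legs' underside, set for this job between y = -9 and +8 mm in the tweezers' frame. Do not touch it. Its axes are those of the tweezers. The gap is right when the pointer has the same tweezers y as the mark.
- tip_fixed (a point): Tip of the fixed leg, at half the leg's height (7 mm above its underside).
- tip_free (a point): Tip of the free leg, at half the leg's height.
- rest: Fixed wooden rest, foot 165 x 75 x 8 mm, with two saddles (tops at z = 30 mm) under the tweezers at x = -66 and +55 mm, each 16 mm long in x; two lugs at the rear saddle, 40 mm apart, rise to z = 37 mm beside the heel. Between the saddles, beside the grip posts, nothing stands above 8 mm. Origin: centre of the underside; x as the tweezers' x at the start.
- board: Loose red plastic chopping board, 170 mm (x) by 260 mm (y) by 11 mm thick, lying on the worktop. Origin: centre of its underside.
- salt_shaker: Salt shaker, 44 mm across, 90 mm tall, a bystander; origin under its centre.
- spice_jar: Spice jar with dark cap, 41 mm across, 105 mm tall, a bystander; origin under its centre.
- garlic: Garlic bulb, 60 mm across, 58 mm tall, a bystander; origin under its centre.
- honey_jar: Honey jar with black lid, 63 mm across, 94 mm tall, a bystander; origin under its centre.

How it is judged:
On the way, in this order (a step that is already met when the one before it is completed fails the run):
1. the tweezers are lifted clear of the rest in the fingers (height (world z) of tweezers above 0.045 m and contact force between the fingers and tweezers above 1 N and contact force between tweezers and board below 0.05 N and contact force between tweezers and rest below 0.05 N), for 0.2 s.
2. with both tips over the board, the pointer is held at the red mark for a second (x of tip_fixed in the frame of board between -0.085 and 0.085 m and y of tip_fixed in the frame of board between -0.13 and 0.13 m and x of tip_free in the frame of board between -0.085 and 0.085 m and y of tip_free in the frame of board between -0.13 and 0.13 m and height (world z) of tip_fixed between 0.025 and 0.13 m and height (world z) of tip_free between 0.025 and 0.13 m and angle between tweezers's own z axis and vertical below 0.3 rad and y of pointer in the frame of gauge_mark between -0.003 and 0.003 m and contact force between the fingers and tweezers above 1 N and contact force between tweezers and board below 0.05 N and contact force between tweezers and rest below 0.05 N), for 1 s.
At the end, for the whole second after the job is handed in: Fingers hold the tweezers (over 1 N), off board and rest, level within 0.3 rad, both tips over the board and 25 to 130 mm above the worktop; pointer within 3 mm of the mark along the tweezers' y; still (leg under 0.08 rad/s, tweezers under 30 mm/s) (all of step 2 and velocity of joint free_leg between -0.08 and 0.08 rad/s and linear speed of tweezers below 0.03 m/s); the arm keeps its last pose, push and grip.
It fails at once if a bystander (salt shaker, spice jar, garlic, honey jar) or the board is moved more than 3 cm (distance of any of salt_shaker, spice_jar, garlic, honey_jar, board from where it was at the start of the episode above 0.03 m).
It fails at once if the red mark is pushed (contact force between any of the fingers, the arm and gauge_mark above 1 N).
It also fails if it takes over 32 s, if anything falls off the work surface, if the arm or the gripper's body presses on something with over 40 N, if the wrist force passes 120 N, or if a joint passes its speed limit or range.

### The arm

A 7-joint arm with a two-finger parallel gripper is mounted at the origin on a cart in front of the work surface, level with it; the furniture and walls round the work are solid. World frame = base frame: x ahead of the robot, y to its left, z up, the work surface at z = 0. Lengths are in m, angles in rad, forces in N, time in s.
With the tool pointing down it reaches from about 0.4 to 0.85 m from the base axis. Payload 10.4 kg.
Tool frame: the origin (TCP) lies between the finger pads; the fingertips stand 19 mm ahead of it and the grasp point (between the pads) is the TCP; z points along the fingers, y is the direction in which the jaws open and shut (so a half turn about z gives the same grasp; the last joint's range is limited). The gripper opens to 85 mm and grips with 20 to 120 N. Pads are 22 mm wide; open, the fingers measure 114 mm over their backs; the gripper's body (76 mm by 85 mm) begins 54 mm behind the grasp point. The pads swing forward as they close: fully open they stand 13 mm farther back than shut.
Start: joints at [1.24, 0.332, -0.065, 1.46, 0.022, 1.35, -0.088], TCP at [0.189, -0.596, 0.223] pointing down, gripper open.
Joint ranges: [-2.6, 2.6], [-0.5, 2.12], [-1.47, 1.34], [0.16, 2.42], [-1.27, 4.41], [0.06, 2.06], [-2.6, 2.6]. Speed limits (rad/s): [2.22, 2.22, 2.79, 2.79, 3.14, 3.14, 3.14].

### API

Orientations are given as a unit quaternion [x, y, z, w].
In Python, from workcell import manip gives the robot as it stands.
- The arm moves only by the shell command python3 -m jog 'ROWS' [FORCE]. ROWS is JSON, a list of rows, each an object with "offset": the shift along the tool's x, y, z as a fraction of full scale, a list of three; "rotation": the turn, a rotation vector about the tool's x, y, z as a fraction of full scale, a list of three; "fingers": the opening, from -1 (shut) to 1 (fully open), so that 0 is half open. A call has 1 to 8 rows; each row shifts and turns the commanded pose from where the row before left it, along the tool's axes as they then stand; what a row does not reach is not made up. Full scale, the value 1, is 0.15 m for a shift and 2 rad for a turn. A row lasts 1/8 s, in which the tool goes at most 62.5 mm and 10.7 degrees, less where a joint would pass 70% of its speed; a pose out of reach is approached as far as the arm can. A call with a number of a shift or a turn outside -1 to 1 is refused whole. A call with a gripper value outside its range is refused whole. The fingers move at their own pace and stop on an object; FORCE is the grip in N (left out, the last holds). Time passes only in rows, so rows that do not move let the fingers close. It gives the time, the measured TCP pose, the force and the opening at its end, in the units of the state.
- manip.get_obs(): the state, without advancing time (a new reading comes with each control period).
- manip.camera(name): name is "scene" or "top" or "wrist"; returns the picture (400x640x3 uint8, red, green, blue); there is no depth.
- manip.camera_info(name): a dict with "mtx" (3x3 intrinsics, pixels), "xyz" and "rotation" of the camera in the world. Camera axes: x right, y down, z forward; pixel columns grow to the right and rows downward; lengths in m; the calibration is good to about 2 mm. A picture is of the moment at which its call begins: read the wrist's pose just before it. camera_info takes no time and is no camera call; for the wrist camera it gives the pose at the moment of the call.
- manip.hand_in(): hands the job in, once; it reports no verdict.
Trained networks look in the newest picture that a camera, given by its name, has taken for a name from the list of things; names that differ only in an ending like _2 or _b are one class to them, and where a whole thing is asked for, a point or a joint stands for the part that bears it (a point fixed in the world has none). Each returns a list of dicts, best first, with "conf" (0 to 1); they miss things now and then, are a little off and sometimes report something else, mostly with a low value. They report only what shows in the picture. A call takes as long as a camera call.
- manip.recognise(camera, query): "bbox" ([left, top, right, bottom] in pixels, round what is visible of it).
The state is a dict: "clock": time; "joint_pos": joint angles; "joint_velocities": joint speeds; "tau": joint torques, N m; "position": TCP position; "ee_rot": TCP orientation; "ft_force": force on the tool from outside, world axes, zero at the start; "torque": the same for the moment, N m; "grip_width": opening from 0.0 (shut) to 1.0 (fully open).
Only numpy, scipy, OpenCV 4.12 (cv2) and the standard library are available. Lean on these libraries where they do the work, as an engineer would, in place of code of your own. Each camera call takes 0.05 s, during which the arm holds its last target. There are 200 camera calls.

## Working session

There is one attempt and no reset: what is moved stays moved. The work goes in short steps, Python scripts to look and compute and a shell command to move; the robot and the scene stay as the last step left them, time stands still between calls to the robot, and variables do not carry over. Pictures are saved under pics/ and viewed, about 8 in all and at most 12, crops included, and the job is handed in when it is done.

```bash
mkdir -p pics
cat > h.py <<'E'
import numpy as np, cv2, json
from workcell import manip
def snap(cam,fn=None,crop=None,scale=1):
    im=manip.camera(cam)[:,:,::-1].copy()
    if fn:
        o=im if crop is None else im[crop[1]:crop[3],crop[0]:crop[2]]
        if scale!=1:o=cv2.resize(o,None,fx=scale,fy=scale,interpolation=cv2.INTER_CUBIC)
        cv2.imwrite('pics/'+fn,o)
    return im
def ray(cam,uv,z,info=None):
    i=info or manip.camera_info(cam)
    K=np.array(i['mtx']);R=np.array(i['rotation']);c=np.array(i['xyz'])
    if R.shape!=(3,3):
        from scipy.spatial.transform import Rotation as Ro; R=Ro.from_quat(R).as_matrix()
    d=R@np.linalg.solve(K,[uv[0],uv[1],1]); return c+d*(z-c[2])/d[2]
def proj(cam,p,info=None):
    i=info or manip.camera_info(cam)
    K=np.array(i['mtx']);R=np.array(i['rotation']);c=np.array(i['xyz'])
    if R.shape!=(3,3):
        from scipy.spatial.transform import Rotation as Ro; R=Ro.from_quat(R).as_matrix()
    q=K@(R.T@(np.array(p)-c)); return q[:2]/q[2]
E
python3 - <<'E'
from h import *
o=manip.get_obs();print({k:np.round(v,3) for k,v in o.items()})
snap('top','top0.png');print(manip.camera_info('top'))
for n in ['tweezers','grip','pointer','gauge_mark','tip_fixed','tip_free','rest','board','salt_shaker','spice_jar','garlic','honey_jar']:
    print(n,[(np.round(d['bbox']).tolist(),round(d['conf'],2)) for d in manip.recognise('top',n)[:2]])
snap('scene','scene0.png')
E
```

```text
{'clock': np.float64(0.0), 'joint_pos': array([ 1.24 ,  0.333, -0.065,  1.461,  0.022,  1.35 , -0.088]), 'joint_velocities': array([ 0.002, -0.001, -0.002,  0.001, -0.   ,  0.001, -0.001]), 'tau': array([-1.0000e-03, -6.2544e+01,  4.9000e-02, -3.9160e+01,  1.6000e-02,
        1.0000e-02, -0.0000e+00]), 'position': array([ 0.189, -0.595,  0.222]), 'ee_rot': array([ 0.988,  0.153, -0.   , -0.001]), 'ft_force': array([-0.483, -0.116, -0.142]), 'torque': array([ 0.012, -0.026, -0.013]), 'grip_width': np.float64(0.999)}
{'mtx': array([[409.30197971,   0.        , 324.32499155],
       [  0.        , 409.30197971, 200.30041633],
       [  0.        ,   0.        ,   1.        ]]), 'xyz': array([0.45567212, 0.01930584, 0.91479965]), 'rotation': array([-0.70386817,  0.7077074 , -0.04150176,  0.04469266])}
tweezers [([271.0, 207.0, 299.0, 289.0], 0.9)]
grip [([268.0, 204.0, 302.0, 294.0], 0.62)]
pointer [([283.0, 208.0, 296.0, 275.0], 0.77)]
gauge_mark [([382.0, 105.0, 421.0, 151.0], 0.37)]
tip_fixed [([269.0, 202.0, 300.0, 289.0], 0.88)]
tip_free [([308.0, 129.0, 332.0, 150.0], 0.2)]
rest [([264.0, 204.0, 302.0, 281.0], 0.89)]
board [([324.0, 191.0, 447.0, 280.0], 0.89)]
salt_shaker [([275.0, 126.0, 292.0, 148.0], 0.86)]
spice_jar [([358.0, 109.0, 380.0, 142.0], 0.78)]
garlic [([310.0, 126.0, 333.0, 152.0], 0.66)]
honey_jar [([381.0, 105.0, 419.0, 151.0], 0.79)]
```

Run:
```python
from h import *
im=cv2.imread('pics/top0.png')
cv2.imwrite('pics/top0c.png',cv2.resize(im[90:300,240:460],None,fx=2.8,fy=2.8,interpolation=cv2.INTER_CUBIC))
for n,b,z in [('board',(324,191,447,280),.011),('rest/tweez',(271,207,299,289),.04)]:
    print(n,[np.round(ray('top',(u,v),z),3) for u,v in ((b[0],b[1]),(b[2],b[3]),((b[0]+b[2])/2,(b[1]+b[3])/2))])
```

```text
board [array([0.587, 0.024, 0.011]), array([ 0.391, -0.242,  0.011]), array([ 0.488, -0.111,  0.011])]
rest/tweez [array([0.549, 0.138, 0.04 ]), array([0.376, 0.077, 0.04 ]), array([0.461, 0.107, 0.04 ])]
```

View pics/top0c.png

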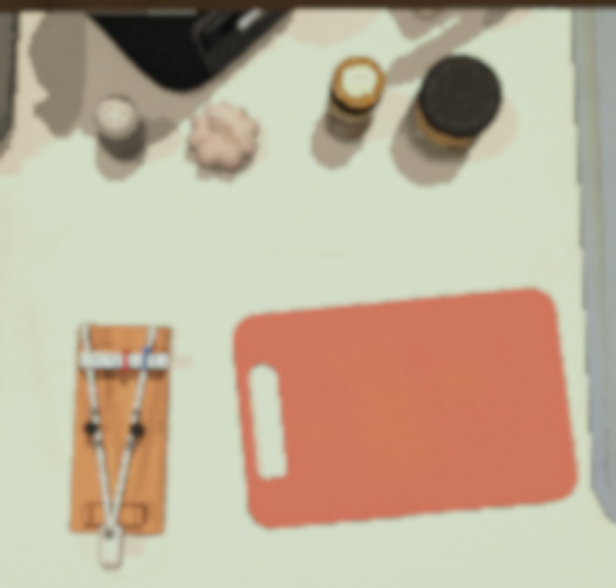

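View pics/scene0.png

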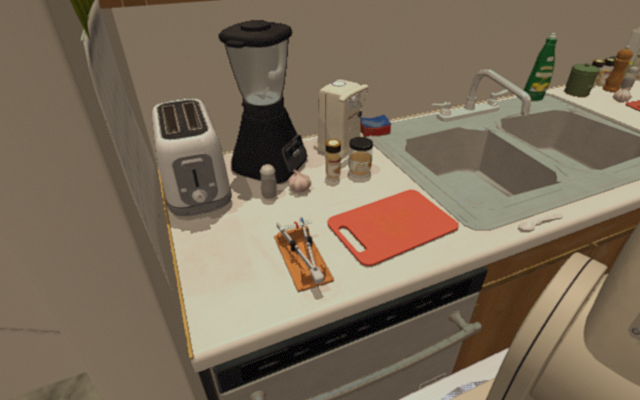

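The top view shows the tweezers on their rest with the tips pointing away (+x). The posts are at about (273,243) and (289,243.5) px, the free leg is on the right (-y), the red mark is near (284,218) and the board is to the right.

Run:
```python
from h import *
c=lambda u,v:(240+u/2.8,90+v/2.8)
a=ray('top',c(92,428),.052);b=ray('top',c(137,430),.052);print(a,b,(a+b)/2)
h=ray('top',c(110,562),.044);t=(ray('top',c(85,328),.044)+ray('top',c(154,328),.044))/2
print(h,t,np.arctan2(t[1]-h[1],t[0]-h[0]), np.arctan2(-(a-b)[0],(a-b)[1]))
for p in [(240,320),(545,290),(578,490),(262,528)]:print(ray('top',c(*p),.011))
from scipy.spatial.transform import Rotation as Ro
o=manip.get_obs();T=Ro.from_quat(o['ee_rot'])
i=manip.camera_info('wrist');print('cam in tool',T.inv().apply(np.array(i['xyz'])-o['position']),i['mtx'][0],(T.inv()*Ro.from_quat(i['rotation'])).as_matrix().round(2), T.as_matrix().round(3))
```

```text
[0.47210115 0.13139201 0.052     ] [0.47043411 0.09764698 0.052     ] [0.47126763 0.11451949 0.052     ]
[0.37276725 0.11798969 0.044     ] [0.54818529 0.11217594 0.044     ] -0.03313016784020936 -0.04936082129366254
[0.55753351 0.0200648  0.011     ]
[ 0.58015615 -0.22256716  0.011     ]
[ 0.42289242 -0.24226347  0.011     ]
[0.39496332 0.00389047 0.011     ]
cam in tool [ 0.06926205 -0.00159956 -0.15063978] [317.27092117   0.         318.00856289] [[ 0.   -0.96 -0.28]
 [ 1.    0.   -0.  ]
 [ 0.   -0.28  0.96]] [[ 0.953  0.303  0.   ]
 [ 0.303 -0.953 -0.   ]
 [ 0.     0.    -1.   ]]
```

```bash
python3 -m jog '[{"offset":[0,0,0],"rotation":[0,0,0.0875],"fingers":1},{"offset":[0,0,0],"rotation":[0,0,0.0875],"fingers":1},{"offset":[0.25,-0.3,0],"rotation":[0,0,0],"fingers":1},{"offset":[0.25,-0.3,0],"rotation":[0,0,0],"fingers":1},{"offset":[0.25,-0.3,0],"rotation":[0,0,0],"fingers":1},{"offset":[0.25,-0.3,0],"rotation":[0,0,0],"fingers":1},{"offset":[0.25,-0.3,0],"rotation":[0,0,0],"fingers":1},{"offset":[0.25,-0.3,0],"rotation":[0,0,0],"fingers":1}]' 20
python3 -m jog '[{"offset":[0.02,-0.37,0],"rotation":[0,0,0],"fingers":1},{"offset":[0.02,-0.37,0],"rotation":[0,0,0],"fingers":1},{"offset":[0.02,-0.37,0],"rotation":[0,0,0],"fingers":1},{"offset":[0.02,-0.37,0],"rotation":[0,0,0],"fingers":1},{"offset":[0.02,-0.37,0],"rotation":[0,0,0],"fingers":1},{"offset":[0.02,-0.37,0],"rotation":[0,0,0],"fingers":1},{"offset":[0.02,-0.37,0],"rotation":[0,0,0],"fingers":1},{"offset":[0.02,-0.37,0],"rotation":[0,0,0],"fingers":1}]'
python3 - <<'E'
from h import *
from scipy.spatial.transform import Rotation as Ro
snap('wrist','w1.png');o=manip.get_obs();i=manip.camera_info('wrist');print(o['clock'],o['position'],Ro.from_quat(o['ee_rot']).as_matrix().round(3)[:,0])
import pickle;pickle.dump(i,open('w1.pkl','wb'))
for n in ['tweezers','pointer','gauge_mark','tip_fixed','tip_free','grip']:
    print(n,[(np.round(d['bbox']).tolist(),round(d['conf'],2)) for d in manip.recognise('wrist',n)[:2]])
E
```

```text
clock: 1.7
position: [0.4266, -0.3339, 0.2231]
ee_rot: [1.0, -0.021, 0.0, 0.0]
ft_force: [0.6, -0.1, -0.3]
grip_width: 1.003
clock: 2.7
position: [0.4683, 0.1089, 0.2232]
ee_rot: [1.0, -0.021, 0.001, 0.0]
ft_force: [1.3, -0.1, 0.5]
grip_width: 0.999
2.75 [0.46764954 0.11693424 0.22351425] [ 0.999 -0.035  0.002]
tweezers [([277.0, 99.0, 347.0, 260.0], 0.87)]
pointer [([312.0, 100.0, 339.0, 238.0], 0.88)]
gauge_mark [([313.0, 120.0, 321.0, 136.0], 0.62), ([312.0, 100.0, 338.0, 241.0], 0.32)]
tip_fixed [([281.0, 102.0, 346.0, 263.0], 0.87)]
tip_free [([311.0, 102.0, 338.0, 242.0], 0.92)]
grip [([279.0, 98.0, 349.0, 266.0], 0.59)]
```

View pics/w1.png

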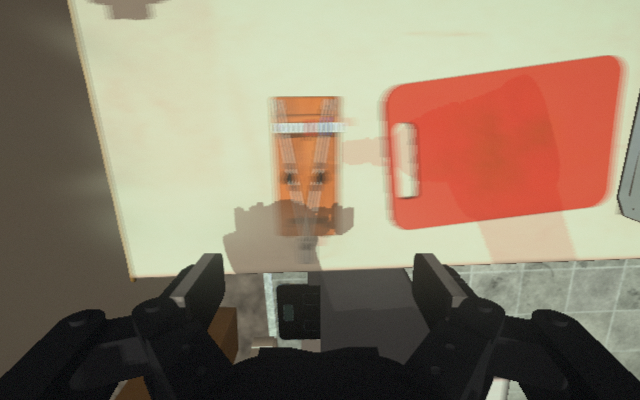

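The picture shows motion blur from the arm still moving, with the tweezers at columns 277–347 and rows 99–260. I'll retake it now the arm is still.

Run:
```python
from h import *
from scipy.spatial.transform import Rotation as Ro
import pickle
o=manip.get_obs();i=manip.camera_info('wrist');im=snap('wrist','w2.png',(265,90,355,270),4.4 if 0 else 3.3);cv2.imwrite('w2raw.png',im)
pickle.dump(i,open('w2.pkl','wb'));print(o['position'],o['ee_rot'])
cv2.imwrite('pics/w2.png',cv2.resize(im[92:192,265:355],None,fx=6,fy=6,interpolation=cv2.INTER_CUBIC))
print([(d['bbox'],round(d['conf'],2)) for d in manip.recognise('wrist','gauge_mark')[:2]])
```

```text
[0.46836507 0.10584186 0.22269956] [ 9.99755283e-01 -2.21196887e-02 -6.56961659e-05  2.98886713e-04]
[([274.8, 98.4, 344.8, 262.4], 0.75), ([312.2, 119.2, 316.1, 134.6], 0.42)]
```

View pics/w2.png

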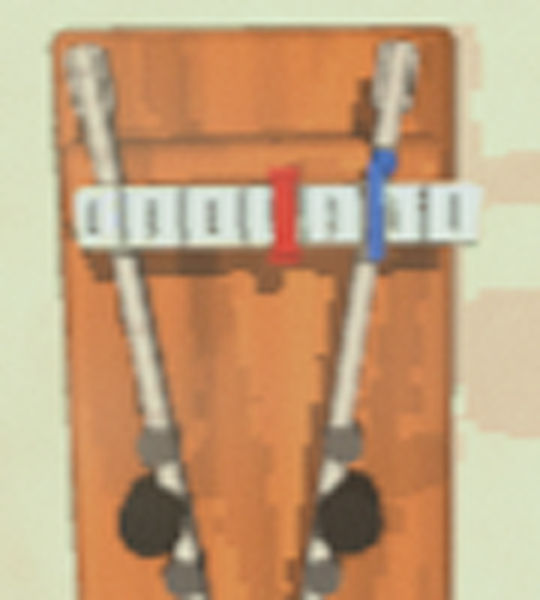

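The wrist picture gives raw pixels for the posts of (290,178) and (323.3,177.3). The red mark is at crop 284 and the pointer at crop 375, about 15 mm apart. I'll get the grasp pose from these.

Run:
```python
from h import *
import pickle
i=pickle.load(open('w2.pkl','rb'))
c=lambda u,v:(265+u/6-.4,92+v/6-.4)
R=lambda u,v,z:ray('',c(u,v),z,i)
a=R(151,514,.052);b=R(349,512,.052);print(a,b,(a+b)/2,np.linalg.norm(a-b)*1e3)
ang=lambda p,q:np.arctan2(-(p-q)[0],(p-q)[1])
print('yaw posts',ang(a,b),'bar',ang(R(75,217,.049),R(478,213,.049)))
t=(R(86,60,.044)+R(400,58,.044))/2;g=(a+b)/2;print('tipmid',t,'yaw',np.arctan2((t-g)[1],(t-g)[0]))
m=R(284,215,.052);p=R(375,215,.053);print('mark-pointer mm',np.linalg.norm((m-p)[:2])*1e3)
o=manip.get_obs();print(o['position'],2*np.arctan2(o['ee_rot'][1],o['ee_rot'][0]))
```

```text
[0.47247756 0.13631337 0.052     ] [0.47134664 0.1023081  0.052     ] [0.4719121  0.11931073 0.052     ] 34.02407534462151
yaw posts -0.0332449161553005 bar -0.03388901900295084
tipmid [0.54648611 0.11674128 0.044     ] yaw -0.03444142181783019
mark-pointer mm 14.948819751402608
[0.46840382 0.10599873 0.22278711] -0.04424333987152457
```

```bash
python3 -m jog '[{"offset":[0.017,-0.08,0.245],"rotation":[0,0,-0.005],"fingers":1},{"offset":[0,0,0.245],"rotation":[0,0,0],"fingers":1},{"offset":[0,0,0.245],"rotation":[0,0,0],"fingers":1},{"offset":[0,0,0],"rotation":[0,0,0],"fingers":1},{"offset":[0,0,0],"rotation":[0,0,0],"fingers":1}]'
python3 - <<'E'
from h import *
import pickle
o=manip.get_obs();i=manip.camera_info('wrist');im=snap('wrist','w3.png');pickle.dump(i,open('w3.pkl','wb'));print(o['position'],o['ee_rot'])
cv2.imwrite('pics/w3c.png',cv2.resize(im[100:300,220:420],None,fx=3,fy=3,interpolation=cv2.INTER_CUBIC))
E
```

```text
clock: 3.78
position: [0.4721, 0.119, 0.114]
ee_rot: [1.0, -0.016, 0.001, -0.0]
ft_force: [0.3, 0.2, -0.5]
grip_width: 1.002
[0.47213362 0.11902169 0.11397312] [ 9.99865196e-01 -1.64022257e-02  7.36931572e-04 -1.20940577e-04]
```

View pics/w3c.png

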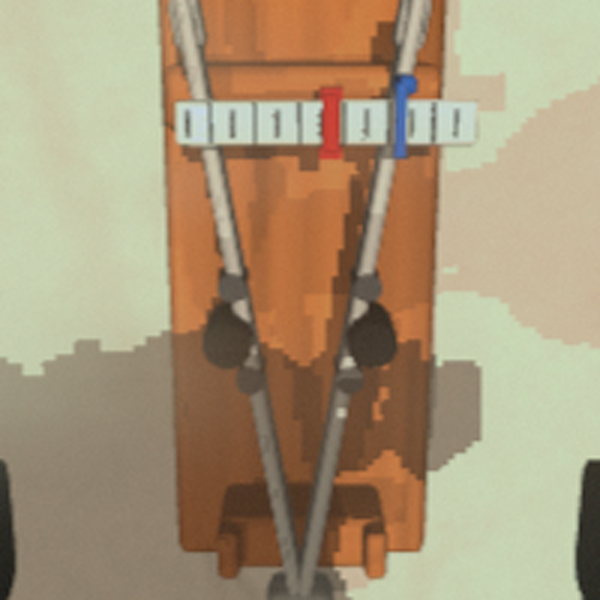

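The nearer picture shows the posts at crop (228,333) and (373,333), the mark at 331 and the pointer at 402.

Run:
```python
from h import *
import pickle
i=pickle.load(open('w3.pkl','rb'))
c=lambda u,v:(220+u/3-.4,100+v/3-.4)
R=lambda u,v,z:ray('',c(u,v),z,i)
a=R(228,333,.052);b=R(373,333,.052);print((a+b)/2,np.linalg.norm(a-b)*1e3)
ang=lambda p,q:np.arctan2(-(p-q)[0],(p-q)[1])
print('yaw bar',ang(R(176,123,.049),R(478,121,.049)),[R(u,122,.049) for u in(176,478)])
m=R(331,122,.052);p=R(402,120,.053);print('mark-pointer mm',np.linalg.norm((m-p)[:2])*1e3, 'y0', R(327,122,.049))
h=R(300,600,.044);print(h)
```

```text
[0.47348084 0.11921174 0.052     ] 33.96492833980769
yaw bar -0.025583300330157367 [array([0.52279596, 0.14550211, 0.049     ]), array([0.52063103, 0.07810325, 0.049     ])]
mark-pointer mm 15.517677231621622 y0 [0.52171331 0.11179698 0.049     ]
[0.3969898  0.12165627 0.044     ]
```

```bash
python3 -m jog '[{"offset":[0.005,0,0.17],"rotation":[0,0,-0.002],"fingers":1},{"offset":[0,0,0.17],"rotation":[0,0,0],"fingers":1},{"offset":[0,0,0.16],"rotation":[0,0,0],"fingers":1},{"offset":[0,0,0],"rotation":[0,0,0],"fingers":0.4},{"offset":[0,0,0],"rotation":[0,0,0],"fingers":0.1},{"offset":[0,0,0],"rotation":[0,0,0],"fingers":0.04},{"offset":[0,0,0],"rotation":[0,0,0],"fingers":0.04},{"offset":[0,0,0],"rotation":[0,0,0],"fingers":0.04}]' 30
python3 - <<'E'
from h import *
import pickle
o=manip.get_obs();im=snap('wrist');print(o['position'],o['grip_width']*85)
cv2.imwrite('pics/w4c.png',cv2.resize(im[60:360,140:500],None,fx=2,fy=2,interpolation=cv2.INTER_CUBIC))
E
```

```text
clock: 4.82
position: [0.4734, 0.1194, 0.0392]
ee_rot: [1.0, -0.014, 0.001, -0.0]
ft_force: [-0.6, 0.5, 6.7]
grip_width: 0.522
[0.47336008 0.11935205 0.03916777] 44.39214976458888
```

View pics/w4c.png

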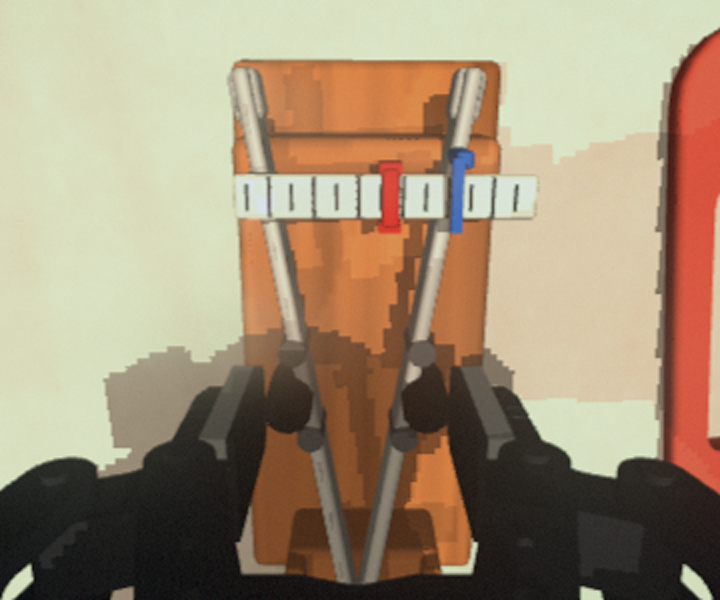

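The pads are just touching the posts, with almost no squeeze yet: the pointer-to-mark distance is still about 15 mm. I'll close about 3 mm more, check it by the pointer, then lift.

```bash
cat > gap.py <<'E'
from h import *
# pointer-mark distance in mm from wrist picture by colour; scale from px: depth via bar (68 mm)
def gap(im=None,fn=None):
    im=snap('wrist') if im is None else im
    hsv=cv2.cvtColor(im,cv2.COLOR_BGR2HSV);s=np.zeros(im.shape[:2],bool);s[90:190,240:420]=1
    h,S,V=hsv[...,0],hsv[...,1],hsv[...,2]
    blue=s&(h>100)&(h<130)&(S>110);red=s&((h<5)|(h>174))&(S>170)
    out={}
    for n,m in(('blue',blue),('red',red)):
        k,l,st,c=cv2.connectedComponentsWithStats(m.astype('uint8'))
        out[n]=[(st[j].tolist(),c[j].round(1).tolist()) for j in np.argsort(-st[1:,4])[:2]+1] if k>1 else []
    if fn: cv2.imwrite('pics/'+fn,cv2.resize(im[60:360,140:500],None,fx=2,fy=2,interpolation=cv2.INTER_CUBIC))
    return out
if __name__=='__main__':
    o=manip.get_obs();print(o['clock'],o['position'].round(4),o['grip_width']*85,o['ft_force'].round(2));r=gap();print(r)
E
python3 -m jog '[{"offset":[0,0,0],"rotation":[0,0,0],"fingers":-0.03},{"offset":[0,0,0],"rotation":[0,0,0],"fingers":-0.03},{"offset":[0,0,0],"rotation":[0,0,0],"fingers":-0.03},{"offset":[0,0,0],"rotation":[0,0,0],"fingers":-0.03}]'; python3 gap.py
```

```text
clock: 5.38
position: [0.4737, 0.1195, 0.0395]
ee_rot: [1.0, -0.014, 0.002, -0.0]
ft_force: [-1.2, -1.0, 9.5]
grip_width: 0.487
5.375 [0.4737 0.1195 0.0395] 41.421351245237624 [-1.24 -1.04  9.51]
{'blue': [([360, 135, 10, 41, 229], [363.5, 153.1])], 'red': [([334, 142, 12, 36, 307], [339.4, 159.5])]}
```

```bash
python3 -m jog '[{"offset":[0,0,-0.05],"rotation":[0,0,0],"fingers":-0.03},{"offset":[0,0,-0.1],"rotation":[0,0,0],"fingers":-0.03},{"offset":[0,0,-0.1],"rotation":[0,0,0],"fingers":-0.03},{"offset":[0,0,-0.15],"rotation":[0,0,0],"fingers":-0.03},{"offset":[0,0,-0.1],"rotation":[0,0,0],"fingers":-0.03},{"offset":[0,0,0],"rotation":[0,0,0],"fingers":-0.03},{"offset":[0,0,0],"rotation":[0,0,0],"fingers":-0.03}]'
python3 - <<'E'
from gap import *
o=manip.get_obs();print(o['clock'],o['position'],o['grip_width']*85,o['ft_force']);im=snap('wrist');print(gap(im,'w5.png'))
E
```

```text
clock: 6.3
position: [0.4717, 0.1188, 0.112]
ee_rot: [1.0, -0.014, -0.0, 0.0]
ft_force: [-0.1, -0.3, -1.7]
grip_width: 0.484
6.3 [0.47172647 0.11883524 0.11203733] 41.12793598546726 [-0.1448143  -0.26246588 -1.6990797 ]
{'blue': [([361, 138, 12, 42, 254], [364.8, 157.0])], 'red': [([335, 145, 14, 35, 316], [341.5, 162.4])]}
```

View pics/w5.png

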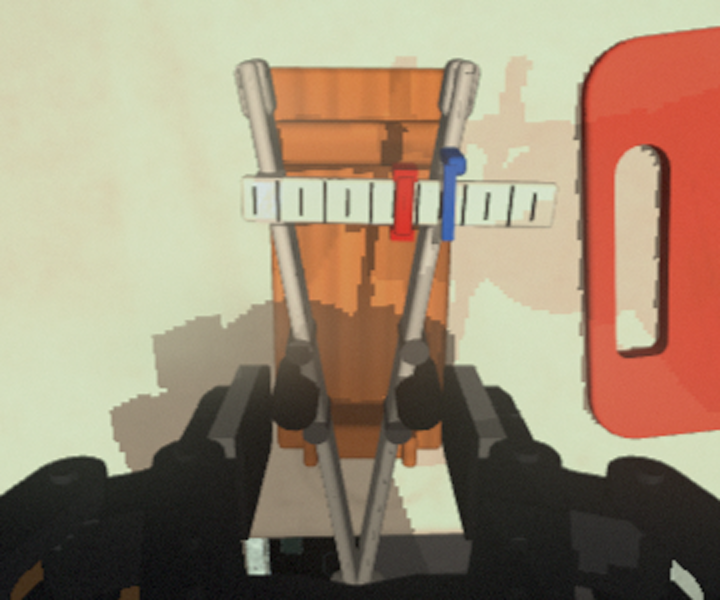

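The tweezers are lifted clear and level. The pointer (crop 449) is still about 10 mm from the mark (403). Next I'll carry them over the board.

```bash
python3 -m jog '[{"offset":[-0.02,0.1,0],"rotation":[0,0,0],"fingers":-0.03},{"offset":[-0.03,0.2,0],"rotation":[0,0,0],"fingers":-0.03},{"offset":[-0.04,0.26,0],"rotation":[0,0,0],"fingers":-0.03},{"offset":[-0.04,0.26,0],"rotation":[0,0,0],"fingers":-0.03},{"offset":[-0.04,0.26,0.04],"rotation":[0,0,0],"fingers":-0.03},{"offset":[-0.03,0.26,0.08],"rotation":[0,0,0],"fingers":-0.03},{"offset":[-0.03,0.12,0.08],"rotation":[0,0,0],"fingers":-0.03},{"offset":[0,0.06,0.03],"rotation":[0,0,0],"fingers":-0.03}]'
python3 -m jog '[{"offset":[0,0,0],"rotation":[0,0,0],"fingers":-0.08},{"offset":[0,0,0],"rotation":[0,0,0],"fingers":-0.12},{"offset":[0,0,0],"rotation":[0,0,0],"fingers":-0.14},{"offset":[0,0,0],"rotation":[0,0,0],"fingers":-0.14},{"offset":[0,0,0],"rotation":[0,0,0],"fingers":-0.14},{"offset":[0,0,0],"rotation":[0,0,0],"fingers":-0.14}]'
python3 - <<'E'
from gap import *
o=manip.get_obs();print(o['clock'],o['position'],o['grip_width']*85,o['ft_force']);im=snap('wrist');print(gap(im,'w6.png'))
E
```

```text
clock: 7.35
position: [0.4303, -0.108, 0.0769]
ee_rot: [1.0, -0.014, -0.001, -0.0]
ft_force: [0.2, -0.5, -0.8]
grip_width: 0.487
clock: 8.1
position: [0.4312, -0.1078, 0.0781]
ee_rot: [1.0, -0.014, 0.0, 0.0]
ft_force: [-0.0, -0.3, -1.3]
grip_width: 0.431
8.1 [ 0.4312001  -0.10783302  0.07810834] 36.640177526178704 [-0.0414844  -0.30356382 -1.27163218]
{'blue': [([352, 138, 10, 41, 206], [355.5, 155.6])], 'red': [([372, 176, 43, 14, 237], [391.9, 182.3]), ([342, 146, 13, 36, 209], [347.6, 165.5])]}
```

View pics/w6.png

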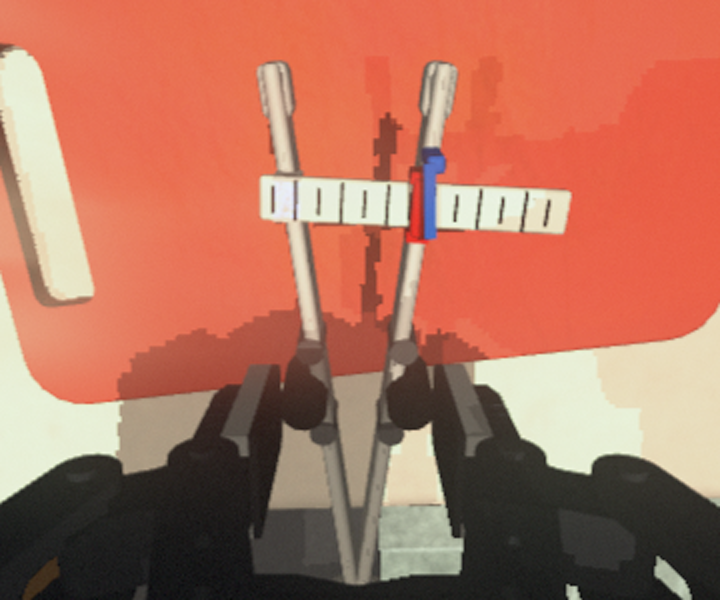

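The tweezers are over the board. The pointer (430) is still about 2.5 mm short of the mark centre (about 419), so I'll squeeze about 1.6 mm more at the posts.

```bash
python3 -m jog '[{"offset":[0,0,0],"rotation":[0,0,0],"fingers":-0.16},{"offset":[0,0,0],"rotation":[0,0,0],"fingers":-0.177},{"offset":[0,0,0],"rotation":[0,0,0],"fingers":-0.177},{"offset":[0,0,0],"rotation":[0,0,0],"fingers":-0.177},{"offset":[0,0,0],"rotation":[0,0,0],"fingers":-0.177},{"offset":[0,0,0],"rotation":[0,0,0],"fingers":-0.177}]'
python3 - <<'E'
from gap import *
o=manip.get_obs();print(o['clock'],o['position'],o['grip_width']*85,o['ft_force']);im=snap('wrist');print(gap(im))
cv2.imwrite('pics/w7.png',cv2.resize(im[85:185,260:430],None,fx=4.5,fy=4.5,interpolation=cv2.INTER_CUBIC))
E
```

```text
clock: 8.9
position: [0.4312, -0.1079, 0.0781]
ee_rot: [1.0, -0.014, 0.0, 0.0]
ft_force: [0.1, 0.2, -1.4]
grip_width: 0.415
8.9 [ 0.43116087 -0.10788385  0.07805697] 35.239734088721654 [ 0.14937508  0.24085122 -1.40303698]
{'blue': [([349, 138, 10, 41, 209], [352.3, 155.9])], 'red': [([378, 177, 26, 13, 130], [389.8, 182.5]), ([408, 134, 12, 21, 97], [415.4, 143.0])]}
```

View pics/w7.png

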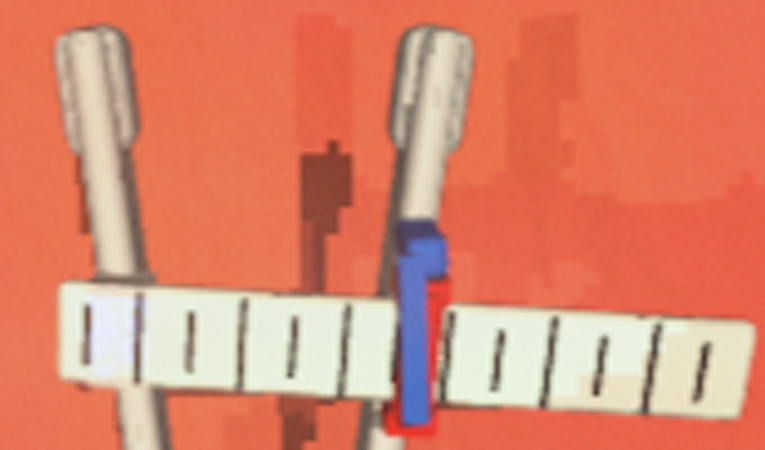

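In this picture the pointer centre is at crop column 413–414 and the mark centre at about 412–417. That puts the pointer within about 0.5 mm of the mark, with both tips over the board. I'll hold for over a second, then check that it's steady.

```bash
python3 -m jog '[{"offset":[0,0,0],"rotation":[0,0,0],"fingers":-0.177},{"offset":[0,0,0],"rotation":[0,0,0],"fingers":-0.177},{"offset":[0,0,0],"rotation":[0,0,0],"fingers":-0.177},{"offset":[0,0,0],"rotation":[0,0,0],"fingers":-0.177},{"offset":[0,0,0],"rotation":[0,0,0],"fingers":-0.177},{"offset":[0,0,0],"rotation":[0,0,0],"fingers":-0.177},{"offset":[0,0,0],"rotation":[0,0,0],"fingers":-0.177},{"offset":[0,0,0],"rotation":[0,0,0],"fingers":-0.177}]'
python3 -m jog '[{"offset":[0,0,0],"rotation":[0,0,0],"fingers":-0.177},{"offset":[0,0,0],"rotation":[0,0,0],"fingers":-0.177},{"offset":[0,0,0],"rotation":[0,0,0],"fingers":-0.177},{"offset":[0,0,0],"rotation":[0,0,0],"fingers":-0.177}]'
python3 - <<'E'
from gap import *
print(gap()['blue']);i=manip.camera_info('wrist')
# tips at ~z .072: crop (95,50),(435,50) of w7
for u,v in((95,50),(435,50)):
    print('tip',ray('',(260+u/4.5,85+v/4.5),.075,i))
im=snap('scene');cv2.imwrite('pics/s8.png',cv2.resize(im[120:320,240:480],None,fx=3,fy=3,interpolation=cv2.INTER_CUBIC))
E
```

```text
clock: 9.95
position: [0.4312, -0.1079, 0.0781]
ee_rot: [1.0, -0.014, 0.0, 0.0]
ft_force: [0.3, -0.0, -1.9]
grip_width: 0.41
clock: 10.45
position: [0.4312, -0.1079, 0.0781]
ee_rot: [1.0, -0.014, 0.0, 0.0]
ft_force: [0.3, -0.4, -1.5]
grip_width: 0.417
[([349, 138, 10, 41, 212], [352.3, 155.7])]
tip [ 0.50686052 -0.09153176  0.075     ]
tip [ 0.50590224 -0.12627789  0.075     ]
```

View pics/s8.png

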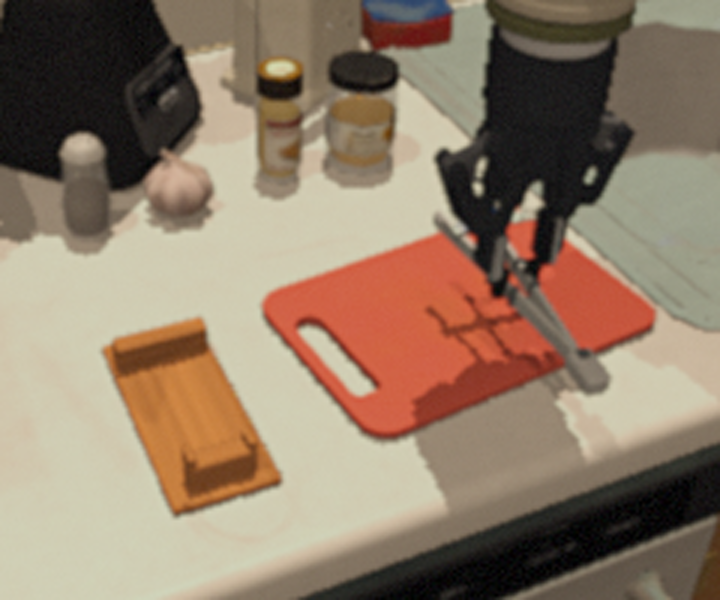

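The scene picture shows the tweezers held level in the fingers above the board, with the rest empty and the bystanders and board in place. The tip gap measures 34.7 mm, against about 35 expected when the pointer is on the mark, so I'm handing in.

```bash
python3 -c "
from workcell import manip
manip.hand_in();print(manip.get_obs()['grip_width'])"
```

```text
the job is handed in; nothing more can be done
the job is handed in; nothing more can be done
```

I lifted the tweezers off the rest by the grip posts, carried them level over the board and squeezed until the blue pointer stood at the red mark. I handed in with the gripper still holding them there; no verdict was reported.

My last checks, all from the pictures and the arm's readings:
- **Pointer and mark:** the pointer is within about 0.5 mm of the mark's centre. The tip gap measures about 34.7 mm, against about 35 mm expected at the mark.
- **Tips:** both are over the board, at about (0.507, -0.092) and (0.506, -0.126) m. I took their height as about 7 cm above the worktop, worked out from the arm's pose rather than measured.
- **Steadiness:** the arm and the pointer did not move over a hold of about 1.5 s. The gripper opening wavered by less than 1 mm. The run had used 10.5 s of the 32 s allowed.
- **Surroundings:** the board and bystanders look undisturbed in the scene picture.

**Disagreements:**
- The top and wrist cameras differed by about 4 mm on where the tweezers lay; I went with the nearer wrist view.
- As the fingers closed on the rest, the arm read about 9.5 N upward; this was gone after the lift.
- My colour detection lost the red mark behind the pointer and against the red board, so I judged the final alignment by eye in the enlarged picture.

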